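# Free the setting plug and hold it at its checking height

## Task

Throw the keeper lever round into the notch with the green mark, so that its tongue swings off the collar of the setting plug. Then take the plug by its handle and draw it straight up out of its bush without binding, until the whole yellow band on its shank shows above the bush and none of the red band below it does, and finish still holding it there, steady, in line with the bore and not pressing against it. Never pull the plug right out of the bush, and leave the other things on the bench where they are.

Things in the scene. Friction and masses are not known exactly. Their poses are not given: they have to be found in the camera images.
- fixture: Fixed checking fixture: grey casting, x -110..+60, y -110..+135 mm from its origin, 75 mm high. Origin at bench level, z up. Bore (y = -55 mm) and lever pivot (y = +20 mm) stand on its line x = 0. A steel probe 8 mm thick, 7 to 15 mm above the top, points at the bore from the -y side, its tip 25 mm from the bore axis; its black mount is 95 mm above the bench.
- bush_mouth (a point): Centre of the bore's mouth, on the flat top of the fixture (75 mm above the bench). Bore straight down, diameter 21.6 mm for the 20 mm shank, 66 mm deep. Axes are the fixture's.
- lever_pivot (a point): Point on the lever's upright pivot axis, on the top of the fixture. Axes are the fixture's.
- green_notch (a point): Where the centre of the lever's handle (lever_grip) stands when the lever is in the green-marked notch (black slot on a green patch, on the bright quadrant strip); 122 mm above the bench.
- lever_grip (a point): Centre of the lever's upright black handle, a round post 18 mm in diameter and 55 mm tall (89.5 to 144.5 mm above the bench, centre at 122 mm), 85 mm from the pivot; white ring near its top. The flat arm under it is 6 mm thick, its top 90.5 mm above the bench; a white pointer sticks out beyond the handle.
- lever (a joint): Keeper lever's angle (rad) about the upright pivot. 0: handle towards the fixture's +y, the tongue on its other side 3.5 mm above the plug's collar, so the plug cannot rise. Grows anticlockwise seen from above (handle goes towards the fixture's -x). Green notch at 0.80, end stop 1.35; tongue clear of the collar from 0.45. Friction (2 N at the handle) keeps it where it is left; no click is felt.
- plug: Loose steel setting plug, upright in the bush, 0.2 to 0.4 kg. Origin on its axis at the collar's underside, z up; seated, it is at the bore's mouth, and its rise above that is how far the plug is drawn. Collar 40 mm wide, 6 mm thick; shank below 20 mm thick, 60 mm long: yellow band 10 to 18, red band 32 to 40 mm below the collar's underside. It drops if let go.
- plug_grip (a point): Centre of the plug's ringed handle, round, 22 mm in diameter, from 6 to 70 mm above the collar's underside; this point is 40 mm above the underside (115 mm above the bench when seated).
- ring_gauge: Bystander: steel ring gauge lying flat, 64 mm outside, 22 mm high; origin under its centre.
- jar: Bystander: amber jar with white cap, 56 mm in diameter, 55 mm high; origin under its centre.
- gauge_case: Bystander: closed wooden case 70 x 110 x 35 mm; origin under its centre.
Things that resemble listed ones, but are neither listed nor needed, are in the scene too. Leave any orange or purple look-alike of the plug alone.

How it is judged:
By the outcome, as a careful person would: the job done as asked, in the order asked, and still so for the second after the job is handed in, while the arm keeps its last pose, push and grip.
It also fails if it takes over 45 s, if anything falls off the work surface, if the arm or the gripper's body presses on something with over 40 N, if the wrist force passes 120 N, or if a joint passes its speed limit or range.

## Robot

A 6-joint arm with a two-finger parallel gripper is mounted at the origin on the work surface. World frame = base frame: x ahead of the robot, y to its left, z up, the work surface at z = 0. Lengths are in m, angles in rad, forces in N, time in s.
With the tool pointing down it reaches from about 0.35 to 0.975 m from the base axis. Payload 4.9 kg.
Tool frame: the origin (TCP) lies midway between the tips of the shut fingers; the grasp point (between the pads) lies 19 mm behind it; z points along the fingers, y is the direction in which the jaws open and shut (so a half turn about z gives the same grasp; the last joint's range is limited). The gripper opens to 85 mm and grips with 20 to 120 N. Pads are 22 mm wide; open, the fingers measure 114 mm over their backs; the gripper's body (76 mm by 85 mm) begins 54 mm behind the grasp point. The pads swing forward as they close: fully open they stand 13 mm farther back than shut.
Start: joints at [1.086, 0.053, 1.613, -0, 1.476, -0.119], TCP at [0.224, 0.584, 0.195] pointing down, gripper open.
Joint ranges: [-3.01, 3.01], [-1.01, 2.22], [0.06, 2.58], [-1.02, 4.17], [0.09, 2.62], [-3.14, 3.14]. Speed limits (rad/s): [2.57, 2.57, 3.14, 3.14, 3.14, 3.14].

## Interface

Orientations are given as a rotation vector (axis times angle).
In Python, from station import ctrl gives the robot as it stands.
- The arm moves only by the tool drive_tool, never from a script. Its argument "moves" is one flat list of numbers, 7 for each row, row after row: the turn, a rotation vector about the world's x, y, z in degrees, then the shift along the world's x, y, z in m, then the closure, from 0 (fully open) to 1 (shut). A call has exactly 5 rows; each row shifts and turns the commanded pose from where the row before left it; what a row does not reach is not made up. A row lasts 1/8 s, in which the tool goes at most 62.5 mm and 10.7 degrees, less where a joint would pass 70% of its speed; a pose out of reach is approached as far as the arm can. A call is refused whole if a number of a shift passes 0.0625 or a number of a turn 10.7, either way. A call with a gripper value outside its range is refused whole. The fingers move at their own pace and stop on an object; "newtons" is the grip in N (left out, the last holds). Time passes only in rows, so rows that do not move let the fingers close, or fill a call up. It gives the time, the measured TCP pose, the force and the opening at its end, in the units of the state.
- ctrl.get_obs(): the state, without advancing time (a new reading comes with each control period).
- ctrl.get_image(name): name is "scene" or "top" or "wrist"; returns the picture (420x560x3 uint8, red, green, blue); there is no depth.
- ctrl.get_calibration(name): a dict with "fx", "fy", "cx", "cy" (pixels), "rvec" (rotation vector, rad) and "tvec" (3), from world to camera coordinates, as OpenCV has them; the wrist camera has in their place "T_tool_cam" (4x4, takes a point from camera to tool coordinates, whose origin is the TCP and whose axes are the flange's). Camera axes: x right, y down, z forward; pixel columns grow to the right and rows downward; lengths in m; the calibration is good to about 2 mm. A picture is of the moment at which its call begins: read the wrist's pose just before it. get_calibration takes no time and is no camera call.
- ctrl.finish_job(): hands the job in, once; it reports no verdict.
The state is a dict: "t": time; "q": joint angles; "dq": joint speeds; "effort": joint torques, N m; "tool_pos": TCP position; "tool_rot": TCP orientation; "contact_force": force on the tool from outside, world axes, zero at the start; "wrist_torque": the same for the moment, N m; "opening": finger opening in m.
Only numpy, scipy, OpenCV 4.12 (cv2) and the standard library are available. Lean on these libraries where they do the work, as an engineer would, in place of code of your own. Each camera call takes 0.05 s, during which the arm holds its last target.

## Working session

There is one attempt and no reset: what is moved stays moved. The work goes in short steps, Python scripts to look and compute and a tool call to move; the robot and the scene stay as the last step left them, time stands still between calls to the robot, and variables do not carry over. Pictures are saved under pics/ and viewed, and the job is handed in when it is done.

Besides the shell and the picture viewer there is one more tool, called after "Request:" in YAML: its name, and indented under it one key for each argument. drive_tool: Moves the arm, as the interface text tells. Its arguments: {"type":"object","properties":{"moves":{"type":"array","items":{"type":"number"}},"newtons":{"type":"number"}},"required":["moves"]}

```bash
ls; mkdir -p pics
cat > h.py <<'E'
import numpy as np, cv2
from station import ctrl
def snap(n,f):
    im=ctrl.get_image(n); cv2.imwrite('pics/'+f,cv2.cvtColor(im,cv2.COLOR_RGB2BGR)); return im
def crop(f,x0,y0,x1,y1,s,o):
    im=cv2.imread('pics/'+f)[y0:y1,x0:x1]; cv2.imwrite('pics/'+o,cv2.resize(im,None,fx=s,fy=s,interpolation=cv2.INTER_CUBIC))
def cam(n,obs=None):
    c=ctrl.get_calibration(n); K=np.array([[c['fx'],0,c['cx']],[0,c['fy'],c['cy']],[0,0,1.]])
    if 'rvec' in c:
        R=cv2.Rodrigues(np.array(c['rvec'],float))[0]; t=np.array(c['tvec'],float).ravel()
    else:
        T=np.eye(4);T[:3,:3]=cv2.Rodrigues(np.array(obs['tool_rot'],float))[0];T[:3,3]=obs['tool_pos']
        M=np.linalg.inv(T@np.array(c['T_tool_cam'])); R,t=M[:3,:3],M[:3,3]
    return K,R,t
def px2z(n,uv,z,obs=None):
    K,R,t=cam(n,obs); d=R.T@np.linalg.inv(K)@np.array([uv[0],uv[1],1.]); o=-R.T@t
    return o+d*(z-o[2])/d[2]
def proj(n,p,obs=None):
    K,R,t=cam(n,obs); q=K@(R@np.asarray(p,float)+t); return q[:2]/q[2]
E
python3 - <<'E'
from h import *
o=ctrl.get_obs(); print(o)
for n in('scene','top','wrist'): snap(n,n+'0.png')
for n in('scene','top'):
    K,R,t=cam(n); print(n,K[0,0],-R.T@t,R[2])
E
```

```text
pics
{'t': 0.0, 'q': array([ 1.08595998e+00,  5.33543571e-02,  1.61430614e+00, -2.46464415e-05,
        1.47602620e+00, -1.19050538e-01]), 'dq': array([-0.00098737,  0.00091293, -0.00021095,  0.00067797, -0.00111628,
       -0.00195281]), 'effort': array([ 1.75445424e-03, -3.93672252e+01, -3.70184433e+01,  4.51239123e-05,
        6.72900627e-03, -1.77163867e-05]), 'tool_pos': array([0.22325377, 0.58300262, 0.19325741]), 'tool_rot': array([-0.57126419, -3.08860593,  0.00315137]), 'contact_force': array([ 0.49678803, -0.6788201 ,  0.3323545 ]), 'wrist_torque': array([ 0.0117919 ,  0.00101597, -0.00727937]), 'opening': 0.0853878026450342}
scene 416.8116474421922 [1.18505775 0.31457491 0.5967862 ] [-0.72236679 -0.32903898 -0.60821013]
top 495.26265146591294 [0.52816439 0.03259296 1.10979672] [ 0.06231266 -0.01243316 -0.99797923]
```

View pics/scene0.png

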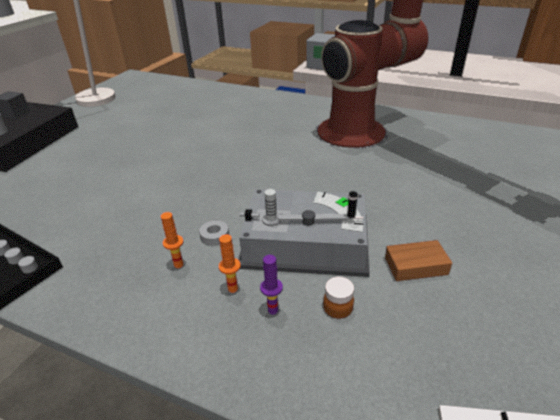

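View pics/top0.png

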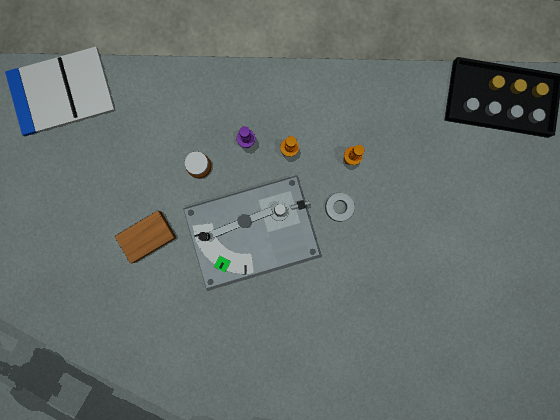

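View pics/wrist0.png

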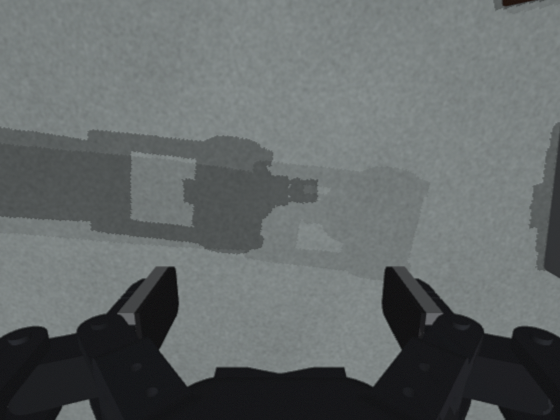

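The scene view shows the fixture at about (305,230), with the plug at (270,205) and the lever handle at (352,205). The top view shows the fixture spanning (185..320,178..290), the plug at (280,210) and the green patch at (222,264). I'll enlarge both.

```bash
python3 -c "
from h import *
crop('top0.png',175,165,335,300,5,'topc.png'); crop('scene0.png',230,170,390,280,5,'scc.png')"
```

```text
(no output)
```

View pics/topc.png

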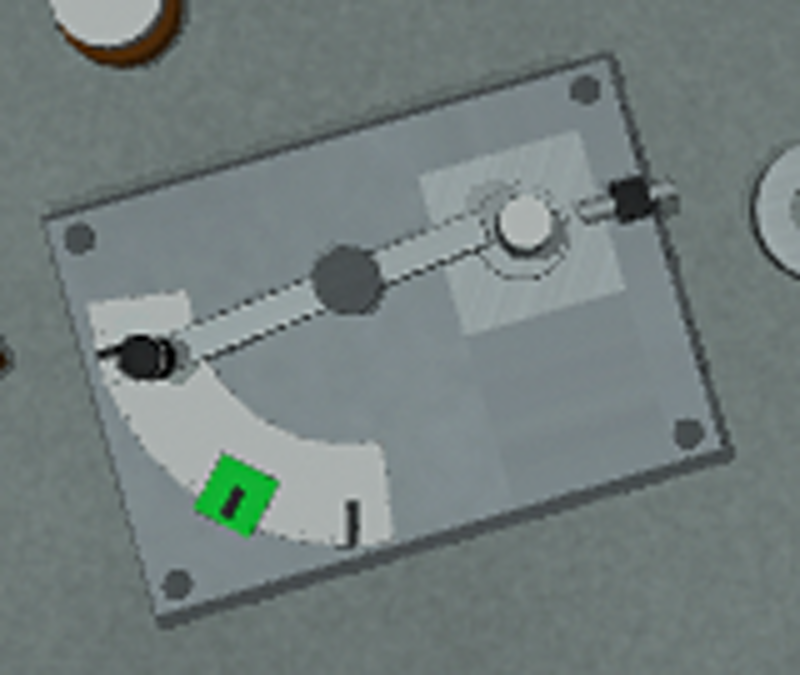

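View pics/scc.png

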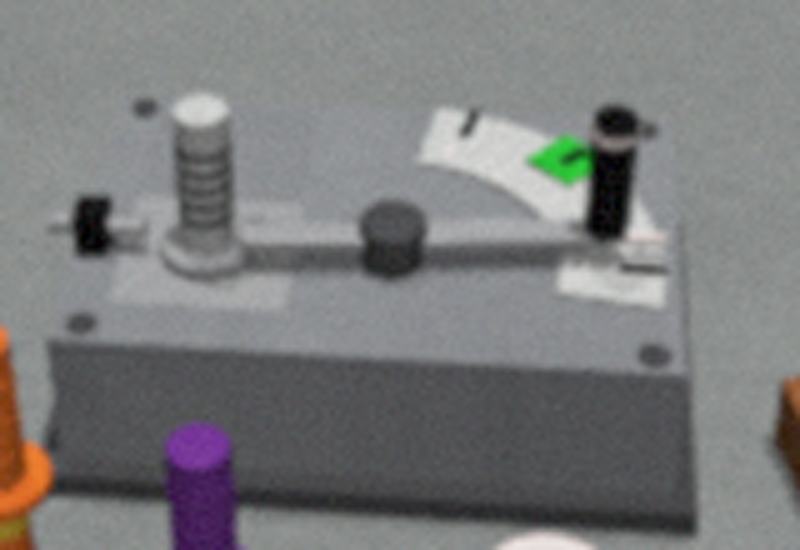

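```bash
cat >> h.py <<'E'
def T2(p): return (p[0]/5+175,p[1]/5+165)
def fit(L,W):
    L=np.array(L,float);W=np.array(W,float);lc,wc=L.mean(0),W.mean(0);a=L-lc;b=W-wc
    th=np.arctan2((a[:,0]*b[:,1]-a[:,1]*b[:,0]).sum(),(a*b).sum());R=np.array([[np.cos(th),-np.sin(th)],[np.sin(th),np.cos(th)]])
    return th,R,wc-R@lc,(W-(L@R.T+wc-R@lc))
E
python3 - <<'E'
from h import *
c=[(43,218),(612,55),(733,452),(160,620)]
W=[px2z('top',T2(p),.075)[:2] for p in c]
L=[(.06,.135),(.06,-.11),(-.11,-.11),(-.11,.135)]
th,R,t,e=fit(L,W); print(th,np.degrees(th),t,e*1e3)
f=lambda x,y:R@[x,y]+t
g=lambda a:f(-.085*np.sin(a),.02+.085*np.cos(a))
print('bore',f(0,-.055),'pivot',f(0,.02),'green',g(.8),'grip0',g(0))
print('plugtop',px2z('top',T2((526,222)),.145),'pivot px',px2z('top',T2((349,280)),.1),'handle top',px2z('top',T2((135,355)),.1445),'greenpatch',px2z('top',T2((234,502)),.076))
for n,(x,y),z in[('scene',f(0,-.055),.145),('scene',g(0),.1445),('scene',g(.8),.076),('scene',f(.06,.135),.075)]:
    u=proj(n,[x,y,z]); print((u-[230,170])*5)
E
```

```text
0.2989473661368341 17.128422376192738 [0.57469675 0.05629752] [[ 1.73093049  2.64283321]
 [ 1.71222163 -0.41305744]
 [-1.61370926 -2.53783311]
 [-1.82944286  0.30805733]]
bore [0.59089504 0.00373693] pivot [0.56880646 0.07541046] green [0.49309446 0.11404585] grip0 [0.54377273 0.15664046]
plugtop [0.59067468 0.00570679 0.145     ] pivot px [0.56886377 0.07634579 0.1       ] handle top [0.53675154 0.1570264  0.1445    ] greenpatch [0.47701797 0.12350592 0.076     ]
[192.48691523 102.76338864]
[609.76096881 122.13626761]
[535.54185474 170.95335942]
[678.98177438 368.89508971]
```

Run:
```python
from h import *
c=ctrl.get_calibration('wrist'); print(c)
o=ctrl.get_obs(); K,R,t=cam('wrist',o); print(-R.T@t,R[2],R[0]); print(o['t'])
```

```text
{'fx': 344.03315496089493, 'fy': 344.03315496089493, 'cx': 279.8373896391633, 'cy': 211.7512903109774, 'T_tool_cam': array([[-3.16245677e-04, -9.62673866e-01, -2.70663863e-01,
         6.96881184e-02],
       [ 9.99999488e-01, -4.42844088e-05, -1.01089990e-03,
         8.71614988e-04],
       [ 9.61180724e-04, -2.70664045e-01,  9.62673388e-01,
        -1.79291952e-01],
       [ 0.00000000e+00,  0.00000000e+00,  0.00000000e+00,
         1.00000000e+00]])}
[0.15866373 0.60915586 0.37282598] [ 0.25167356 -0.09915069 -0.96271988] [ 0.35797892  0.9337261  -0.00258201]
0.15
```

Request:
drive_tool:
  moves: [0,0,-5.5,0.03,-0.04,0.02,0,0,0,-5.5,0.035,-0.048,0.01,0,0,0,-5.5,0.035,-0.048,0,0,0,0,-5.5,0.035,-0.048,0,0,0,0,-5.5,0.035,-0.048,0,0]

```text
t: 0.78
tool_pos: [0.3942, 0.3499, 0.2243]
tool_rot: [1.293, 2.863, 0.0]
contact_force: [0.8, 0.3, -1.2]
opening: 0.0853
```

Request:
drive_tool:
  moves: [0,0,0,0.035,-0.05,0,0,0,0,0,0.035,-0.05,0,0,0,0,0,0.035,-0.05,0,0,0,0,0,0.03,-0.04,0,0,0,0,0,0.0,-0.01,0,0]

```text
t: 1.4
tool_pos: [0.5295, 0.1492, 0.2239]
tool_rot: [-1.295, -2.862, 0.001]
contact_force: [0.0, 1.2, -0.7]
opening: 0.0853
```

Run:
```python
from h import *
import pickle
o=ctrl.get_obs(); snap('wrist','w1.png'); pickle.dump(o,open('o1.pkl','wb')); print(o['tool_pos'],o['tool_rot'],o['t'],abs(o['dq']).max())
```

```text
[0.52954661 0.14921793 0.22391495] [-1.29452494e+00 -2.86170871e+00  1.18326976e-03] 1.4 0.12972051936371737
```

View pics/w1.png

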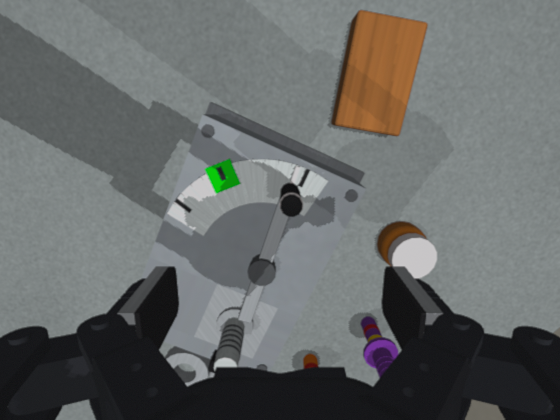

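```bash
python3 -c "
from h import *
crop('w1.png',150,95,370,280,3.5,'w1c.png')
crop('w1.png',190,250,290,370,5,'w1d.png')"
```

```text
(no output)
```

View pics/w1c.png

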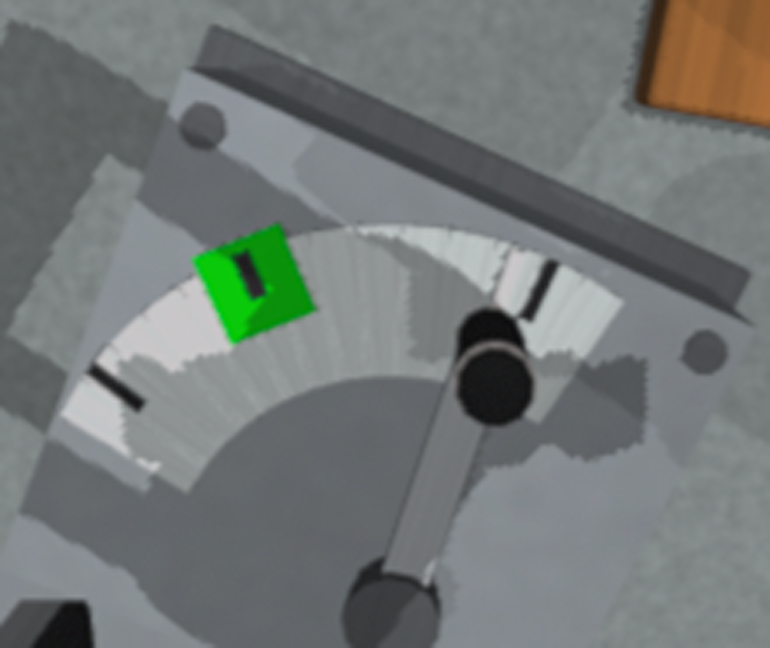

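View pics/w1d.png

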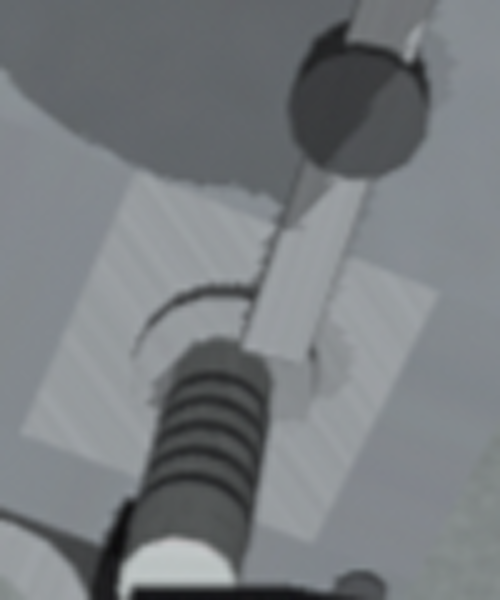

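Run:
```python
from h import *
import pickle
o=pickle.load(open('o1.pkl','rb'))
C=lambda p:(p[0]/3.5+150,p[1]/3.5+95)
D=lambda p:(p[0]/5+190,p[1]/5+250)
w=lambda p,z:px2z('wrist',p,z,o)[:2]
P={}
for n,p,z in[('htop',C((495,384)),.1445),('s0',C((540,290)),.0755),('sg',C((249,274)),.0755),('s3',C((117,388)),.0755),('cA',C((187,68)),.075),('cB',C((750,322)),.075),('piv',D((360,110)),.1),('plugtop',D((178,582)),.145)]:
    P[n]=w(p,z); print(n,P[n])
c=[(43,218),(612,55),(733,452),(160,620)]
W=[px2z('top',T2(p),.075)[:2] for p in c]
print(W, np.linalg.norm(P['cA']-P['cB']))
# circle pivot from slots with r, angles 0,.8
r=lambda a,rr:(-rr*np.sin(a),.02+rr*np.cos(a))
for rr in(.100,.104,.108):
  print(rr,fit([r(0,rr),r(.8,rr),(-.11,.135),(.06,.135)],[P['s0'],P['sg'],P['cA'],P['cB']]))
```

```text
htop [0.5344051  0.15723028]
s0 [0.53940498 0.17336156]
sg [0.47649496 0.12395767]
s3 [0.46878776 0.07414257]
cA [0.43021863 0.15565294]
cB [0.58928935 0.20515199]
piv [0.56647696 0.08092671]
plugtop [0.58961366 0.00737658]
[array([0.59400705, 0.20562357]), array([ 0.66614438, -0.03156585]), array([ 0.50035845, -0.08375807]), array([0.42798668, 0.15322134])] 0.1665942633448279
0.1 (np.float64(0.2948521579503724), array([[ 0.95684512, -0.29059839],
       [ 0.29059839,  0.95684512]]), array([0.57282039, 0.05863245]), array([[ 1.45639360e-03, -9.23042308e-05],
       [-1.62741146e-03,  3.70527829e-04],
       [ 1.88198641e-03, -1.87775386e-04],
       [-1.71096856e-03, -9.04482119e-05]]))
0.104 (np.float64(0.2990172081619004), array([[ 0.95562646, -0.29458117],
       [ 0.29458117,  0.95562646]]), array([0.57444625, 0.0574897 ]), array([[ 1.48679224e-03, -2.62582292e-03],
       [ 5.79491341e-04,  9.03738205e-05],
       [ 6.59750197e-04,  1.55759691e-03],
       [-2.72603378e-03,  9.77852191e-04]]))
0.108 (np.float64(0.30316444586576685), array([[ 0.95439655, -0.29854183],
       [ 0.29854183,  0.95439655]]), array([0.57608079, 0.05635748]), array([[ 0.00153754, -0.00515868],
       [ 0.00278994, -0.00017131],
       [-0.00057539,  0.00329152],
       [-0.00375209,  0.00203847]]))
```

Request:
drive_tool:
  moves: [0,0,0,0.006,0.006,-0.02,0,0,0,0,0,0,-0.04,0,0,0,0,0,0,-0.04,0,0,0,0,0,0,-0.018,0,0,0,0,0,0,0,0]

```text
t: 2.08
tool_pos: [0.5329, 0.1585, 0.1045]
tool_rot: [-1.286, -2.863, 0.003]
contact_force: [-0.5, 0.1, 1.2]
opening: 0.0854
```

Request:
drive_tool:
  moves: [0,0,0,0.003,-0.003,0,0.5,0,0,0,0,0,0,1,0,0,0,0,0,0,1,0,0,0,0,0,0,1,0,0,0,0,0,0,1]
  newtons: 30

```text
t: 2.7
tool_pos: [0.5382, 0.1548, 0.1077]
tool_rot: [1.289, 2.863, 0.002]
contact_force: [-1.2, -0.1, 4.6]
opening: -0.0003
```

Run:
```python
from h import *
o=ctrl.get_obs(); print(o); snap('wrist','w2.png')
```

```text
{'t': 2.7, 'q': array([ 1.47041228e-01, -3.32799876e-02,  1.84799727e+00,  1.01151157e-04,
        1.32507708e+00, -5.77954933e-01]), 'dq': array([-0.00103506, -0.00070052, -0.00199659, -0.005525  ,  0.01232186,
       -0.00018925]), 'effort': array([-1.60720171e-01, -3.05376291e+01, -3.25166273e+01,  9.06779431e-03,
       -3.73817123e-01, -1.05934781e-03]), 'tool_pos': array([0.5382484 , 0.15476089, 0.10770071]), 'tool_rot': array([1.28876617e+00, 2.86347783e+00, 1.65320024e-03]), 'contact_force': array([-1.18215732, -0.13834728,  4.64460718]), 'wrist_torque': array([0.00094735, 0.31800619, 0.04697562]), 'opening': -0.00025080922051984707}
```

View pics/w2.png

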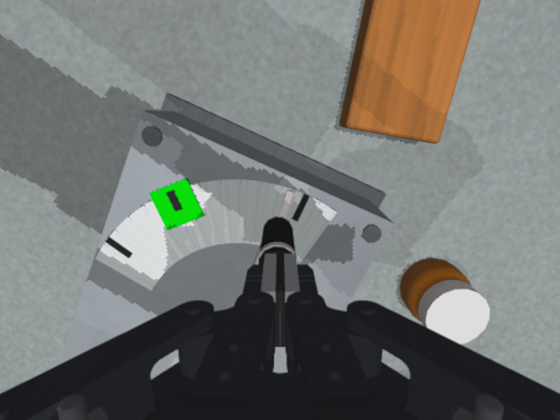

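```bash
python3 -c "
from h import *
o=ctrl.get_obs()
print(proj('wrist',o['tool_pos'],o), proj('wrist',[.5355,.156,.1445],o),proj('wrist',[.5355,.156,.0905],o))
crop('w2.png',220,180,340,380,4,'w2c.png')
snap('scene','s2.png');crop('s2.png',230,120,430,270,4,'s2c.png')"
```

```text
[279.67478326 245.41267644] [277.02607783 269.52421616] [277.68460942 230.6811892 ]
```

View pics/w2c.png

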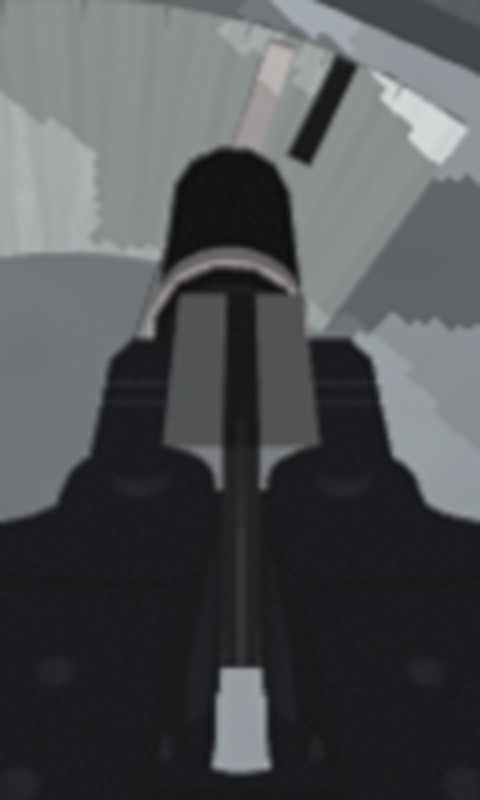

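View pics/s2c.png

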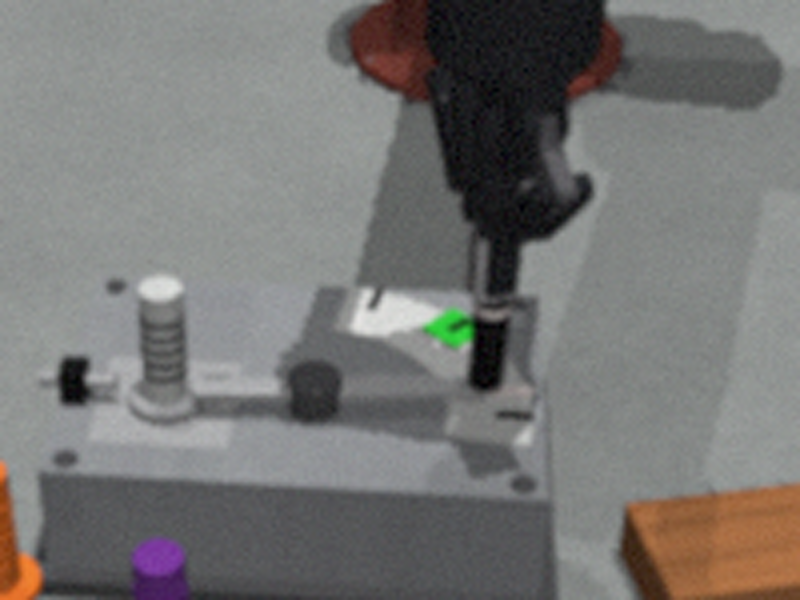

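```bash
python3 - <<'E'
from h import *
c=ctrl.get_calibration('wrist');T=np.linalg.inv(np.array(c['T_tool_cam']))
def P(p):
    q=T[:3,:3]@p+T[:3,3]; return np.round([c['fx']*q[0]/q[2]+c['cx'],c['fy']*q[1]/q[2]+c['cy'],q[2]*1e3],1)
for z in(0,-.013,-.02,-.03,-.037,-.045): print('shut',z,[list(P(np.array([x,.0,z]))) for x in(.011,-.011)],' open',[list(P(np.array([x,.0425,z]))) for x in(.011,-.011)])
E
python3 -c "
from h import *
crop('w1.png',90,240,470,420,2,'w1e.png')"
```

```text
shut 0 [[np.float64(279.7), np.float64(226.6), np.float64(188.6)], [np.float64(279.7), np.float64(263.6), np.float64(194.5)]]  open [[np.float64(357.2), np.float64(226.6), np.float64(188.5)], [np.float64(354.9), np.float64(263.6), np.float64(194.5)]]
shut -0.013 [[np.float64(279.6), np.float64(234.6), np.float64(176.1)], [np.float64(279.6), np.float64(273.8), np.float64(182.0)]]  open [[np.float64(362.7), np.float64(234.6), np.float64(176.0)], [np.float64(360.0), np.float64(273.9), np.float64(182.0)]]
shut -0.02 [[np.float64(279.6), np.float64(239.3), np.float64(169.3)], [np.float64(279.6), np.float64(280.0), np.float64(175.3)]]  open [[np.float64(366.0), np.float64(239.3), np.float64(169.3)], [np.float64(363.1), np.float64(280.0), np.float64(175.2)]]
shut -0.03 [[np.float64(279.6), np.float64(246.8), np.float64(159.7)], [np.float64(279.6), np.float64(289.6), np.float64(165.7)]]  open [[np.float64(371.2), np.float64(246.8), np.float64(159.6)], [np.float64(367.9), np.float64(289.6), np.float64(165.6)]]
shut -0.037 [[np.float64(279.5), np.float64(252.7), np.float64(153.0)], [np.float64(279.6), np.float64(297.0), np.float64(158.9)]]  open [[np.float64(375.2), np.float64(252.7), np.float64(152.9)], [np.float64(371.6), np.float64(297.0), np.float64(158.9)]]
shut -0.045 [[np.float64(279.5), np.float64(260.0), np.float64(145.2)], [np.float64(279.5), np.float64(306.2), np.float64(151.2)]]  open [[np.float64(380.2), np.float64(260.0), np.float64(145.2)], [np.float64(376.3), np.float64(306.3), np.float64(151.2)]]
```

View pics/w1e.png

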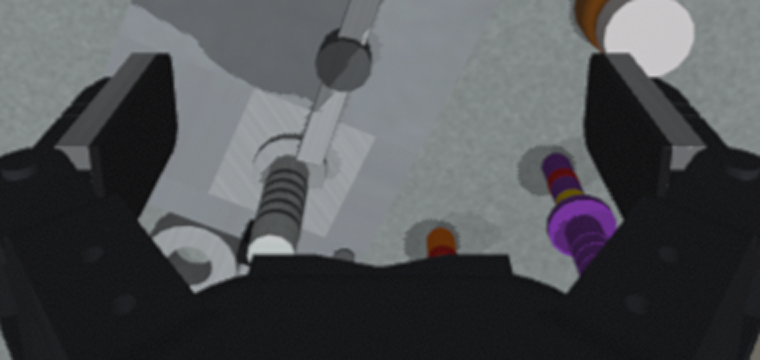

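Run:
```python
from h import *
o=ctrl.get_obs()
for d in(0,.019,.037,.073,.11):
    p=o['tool_pos']+[0,0,d]; print(d,(proj('scene',p)-[230,120])*4)
print([(proj('scene',[.5355,.156,z])-[230,120])*4 for z in(.09,.1445)])
```

```text
0 [482.05536795 352.7291957 ]
0.019 [484.73535597 321.13822651]
0.037 [487.34617487 290.36260416]
0.073 [492.78968534 226.19598466]
0.11 [498.7154108  156.34514621]
[array([483.65194069, 378.85018763]), array([491.49557734, 288.26185831])]
```

The fingers shut on top of the post. Both cameras show the real fingertips about 37 mm behind the reported TCP: the post top is at 0.1445, and contact came at a reported z of 0.108. I'll lift, open and go about 37 mm deeper, watching the force.

Request:
drive_tool:
  moves: [0,0,0,0,0,0.02,0,0,0,0,0,0,0.005,0,0,0,0,0,0,0,0,0,0,0,0,0,0,0,0,0,0,0,0,0,0]

```text
t: 3.42
tool_pos: [0.5371, 0.1545, 0.1308]
tool_rot: [-1.289, -2.864, 0.001]
contact_force: [-0.0, 0.5, 0.7]
opening: 0.0854
```

Run:
```python
from h import *
o=ctrl.get_obs(); print(o['tool_pos'],o['contact_force'],o['opening']); snap('wrist','w3.png')
```

```text
[0.53712193 0.15454843 0.13080707] [-0.01801549  0.50096574  0.65875558] 0.08543421222060832
```

View pics/w3.png

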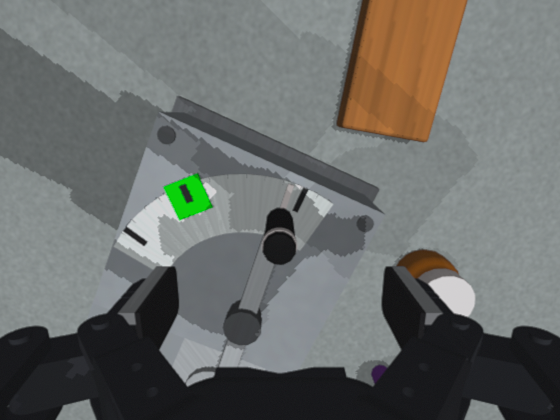

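Request:
drive_tool:
  moves: [0,0,0,-0.001,0.001,-0.02,0,0,0,0,0,0,-0.02,0,0,0,0,0,0,-0.014,0,0,0,0,0,0,-0.008,0,0,0,0,0,0,0,0]

```text
t: 4.1
tool_pos: [0.536, 0.1555, 0.0685]
tool_rot: [-1.289, -2.864, 0.001]
contact_force: [0.6, 0.4, 0.8]
opening: 0.0855
```

Request:
drive_tool:
  moves: [0,0,0,0,0,0,0.6,0,0,0,0,0,0,1,0,0,0,0,0,0,1,0,0,0,0,0,0,1,0,0,0,0,0,0,1]
  newtons: 30

```text
t: 4.72
tool_pos: [0.5367, 0.1556, 0.0699]
tool_rot: [1.289, 2.864, 0.0]
contact_force: [-0.9, -1.0, 2.6]
opening: 0.017
```

Run:
```python
from h import *
o=ctrl.get_obs(); print(o['tool_pos'],o['contact_force'],o['opening']); snap('wrist','w4.png');snap('scene','s4.png');crop('s4.png',230,120,430,270,4,'s4c.png')
```

```text
[0.53674384 0.15555975 0.06992217] [-0.94047207 -1.03975645  2.61477864] 0.016981953412563148
```

View pics/w4.png

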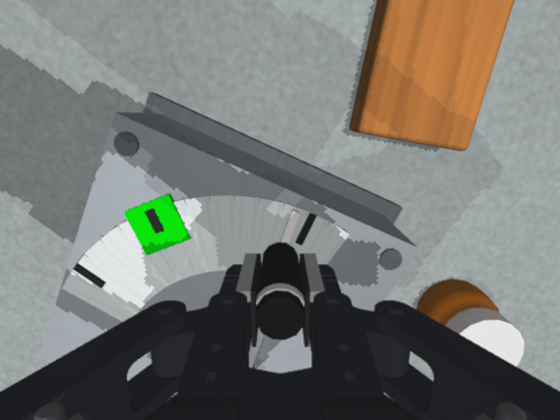

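View pics/s4c.png

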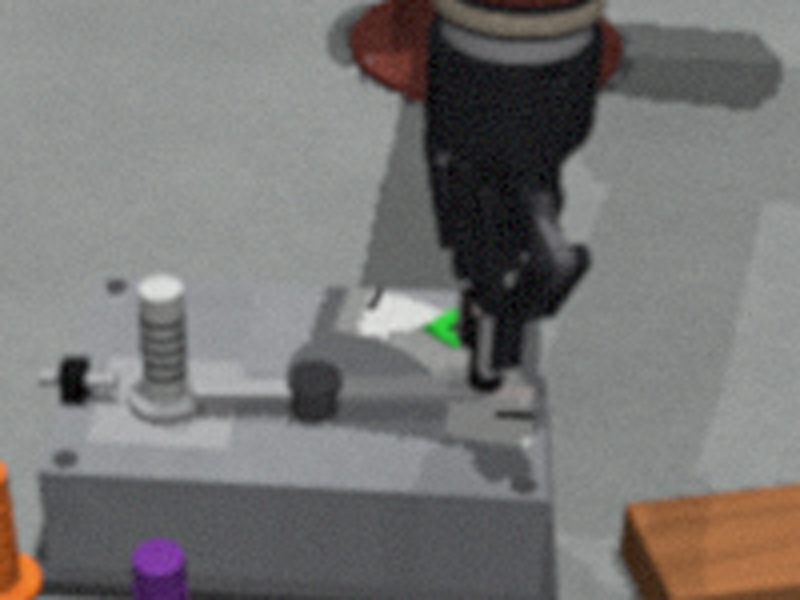

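Request:
drive_tool:
  moves: [0,0,0,-0.011,-0.0053,0,1,0,0,0,-0.0101,-0.0068,0,1,0,0,0,-0.0091,-0.0083,0,1,0,0,0,-0.0078,-0.0094,0,1,0,0,0,-0.0064,-0.0105,0,1]

```text
t: 5.45
tool_pos: [0.4919, 0.1172, 0.0698]
tool_rot: [-1.287, -2.865, -0.007]
contact_force: [-0.7, 8.7, 3.1]
opening: 0.017
```

Run:
```python
from h import *
import pickle
snap('top','t5.png')
o=ctrl.get_obs(); pickle.dump(o,open('o5.pkl','wb'));print(o['tool_pos'],o['contact_force'],o['opening'],o['wrist_torque']); snap('wrist','w5.png')
crop('w5.png',150,120,400,320,3.2,'w5c.png')
```

```text
[0.49134505 0.11621802 0.06986318] [-3.10394546  5.11333642  3.02192105] 0.017335182044794693 [0.7212747  0.46696022 0.38887035]
```

View pics/w5c.png

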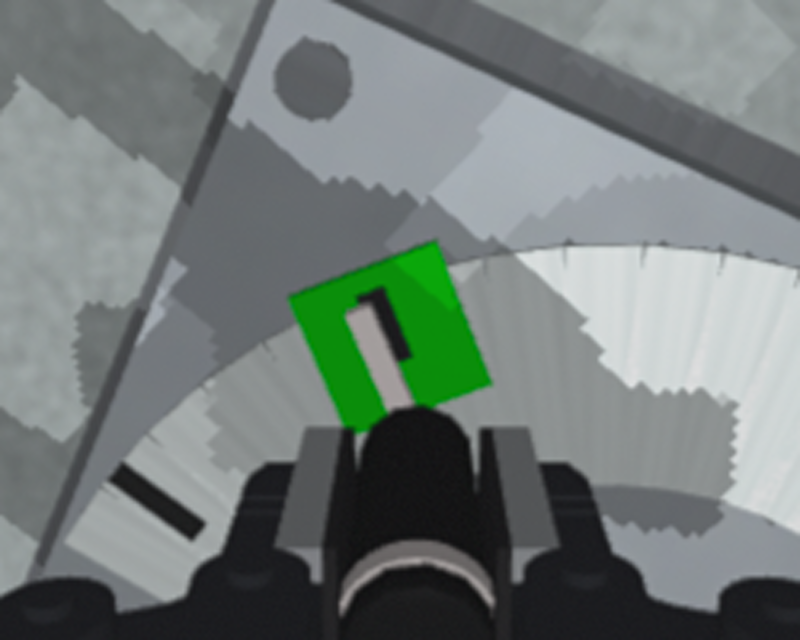

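Run:
```python
from h import *
import pickle
o=pickle.load(open('o5.pkl','rb'))
C=lambda p:(p[0]/3.2+150,p[1]/3.2+120)
w=lambda p,z:px2z('wrist',C(p),z,o)[:2]
pv=np.array([.568,.0764])
A=lambda q:np.degrees(np.arctan2(-(q-pv)[0],(q-pv)[1]))
for z in(.0845,.0875,.0905):
  t,b=w((362,308),z),w((398,405),z); d=t-b; print(z,t,b,A(t),A(b),'dir',np.degrees(np.arctan2(-d[0],d[1])), np.linalg.norm(t-pv))
for p in[(375,296),(388,322),(400,350)]: q=w(p,.0755); print('slot',q,A(q),np.linalg.norm(q-pv))
print(A(np.array(o['tool_pos'][:2])))
```

```text
0.0845 [0.47107588 0.12659808] [0.48595653 0.11818552] 62.61985894186743 63.009826357477095 dir 60.51896667175479 0.10915187544689348
0.0875 [0.47060229 0.1273543 ] [0.48521207 0.11909487] 62.383366339400055 62.71922244651578 dir 60.51896667175484 0.10992112557774486
0.0905 [0.47012871 0.12811052] [0.48446761 0.12000422] 62.150164687926 62.43527049915882 dir 60.518966671754846 0.11069222237362297
slot [0.47275065 0.12729557] 61.88261292179116 0.1079944296259129
slot [0.47728342 0.12535468] 61.64673726502133 0.10308277804446529
slot [0.48198399 0.12301475] 61.54535651622155 0.09783500933081506
62.55060872649898
```

Request:
drive_tool:
  moves: [0,0,0,0,0,0,0.5,0,0,0,0,0,0,0,0,0,0,0,0,0.0,0,0,0,0,0,0,0.03,0,0,0,0,0,0,0.05,0]

```text
t: 6.18
tool_pos: [0.4903, 0.1151, 0.1478]
tool_rot: [-1.288, -2.86, 0.004]
contact_force: [1.7, 0.9, 1.3]
opening: 0.0854
```

Request:
drive_tool:
  moves: [0,0,-6,0.02,-0.015,0.02,0,0,0,-6,0.02,-0.02,0,0,0,0,-6,0.02,-0.02,0,0,0,0,-6,0.013,-0.01,0,0,0,0,0,0,0,0,0]

```text
t: 6.8
tool_pos: [0.5655, 0.0497, 0.1691]
tool_rot: [-1.857, -2.534, 0.001]
contact_force: [-0.0, 0.7, 0.1]
opening: 0.0855
```

Run:
```python
from h import *
import pickle
o=ctrl.get_obs(); pickle.dump(o,open('o6.pkl','wb'));print(o['t'],o['tool_pos'],o['tool_rot'],o['contact_force'],o['opening']); snap('wrist','w6.png');snap('top','t6.png')
```

```text
6.8 [0.56549775 0.04969119 0.1691469 ] [-1.85651765e+00 -2.53359916e+00  7.03844358e-04] [-0.00460683  0.73711193  0.13790437] 0.08552537934487298
```

View pics/w6.png

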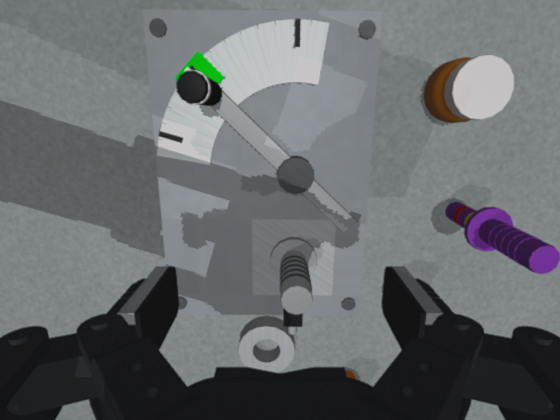

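Run:
```python
from h import *
crop('w6.png',230,220,340,340,5,'w6c.png'); crop('w6.png',150,35,250,155,5,'w6d.png'); crop('t6.png',175,165,335,300,5,'t6c.png')
```

```text
(no output)
```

View pics/w6c.png

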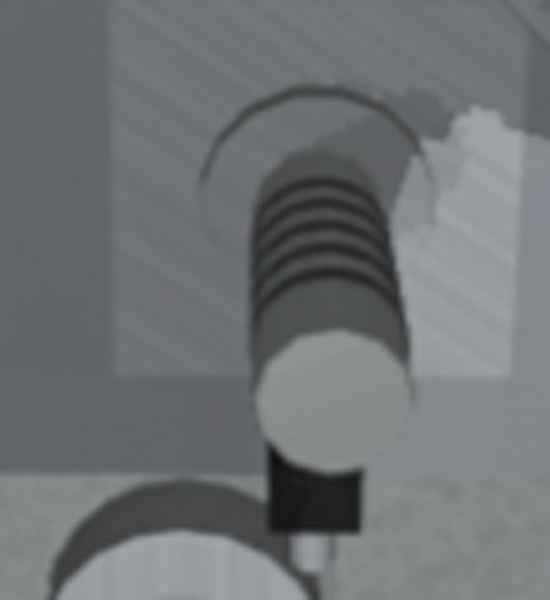

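View pics/w6d.png

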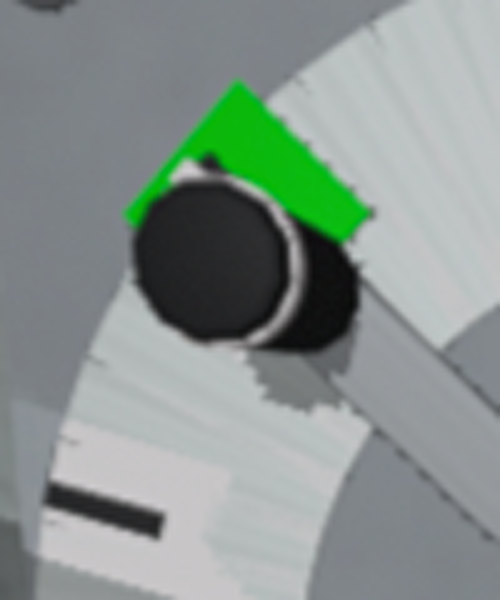

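View pics/t6c.png

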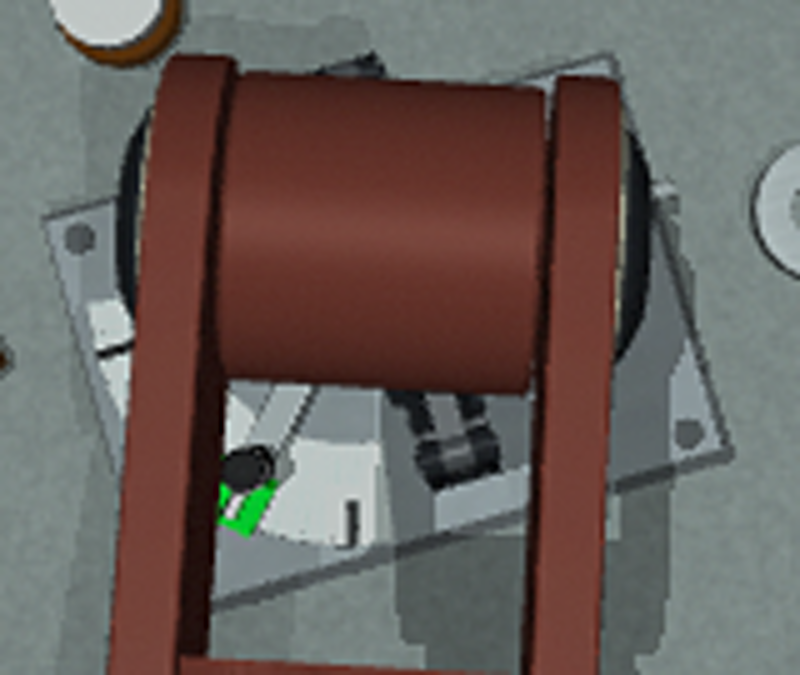

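Run:
```python
from h import *
import pickle
o=pickle.load(open('o6.pkl','rb'))
w=lambda p,z:px2z('wrist',p,z,o)[:2]
print('plug',w((230+333/5,220+400/5),.145)); h=w((150+213/5,35+262/5),.1445); print('handle',h)
print('piv',w((295,175),.1))
# collar circle
print('collar l/r',w((230+200/5,220+190/5),.079),w((230+436/5,220+190/5),.079),'collar far',w((230+318/5,220+88/5),.081), 'handlebase far', w((230+315/5,220+148/5),.081))
# probe line
pv=np.array([.568,.0764]);d=h-pv;print(np.degrees(np.arctan2(-d[0],d[1]))-17.0,np.linalg.norm(d))
```

```text
plug [0.5901088  0.00700149]
handle [0.49303369 0.1156135 ]
piv [0.56716301 0.07929285]
collar l/r [0.57105414 0.00252839] [0.60911057 0.01456633] collar far [0.58408556 0.02662179] handlebase far [0.58691387 0.01638206]
45.38676108771339 0.08460286981647973
```

Request:
drive_tool:
  moves: [0,0,-0.5,0.0125,-0.022,0,0,0,0,0,0.012,-0.021,0,0,0,0,0,0,0,-0.02,0,0,0,0,0,0,-0.015,0,0,0,0,0,0,0,0]

```text
t: 7.52
tool_pos: [0.5876, 0.0078, 0.1313]
tool_rot: [-1.865, -2.523, 0.004]
contact_force: [-0.1, -0.3, 0.3]
opening: 0.0853
```

Run:
```python
from h import *
import pickle
o=ctrl.get_obs(); print(o['t'],o['tool_pos'],o['tool_rot'],o['contact_force'],o['opening']); snap('wrist','w7.png')
print(proj('wrist',[.590,.0065,.145],o))
```

```text
7.525 [0.58760089 0.00777893 0.13133244] [-1.86450654 -2.52254205  0.00402874] [-0.12614493 -0.31050404  0.27820069] 0.08533929074643458
[284.25758592 258.30197538]
```

View pics/w7.png

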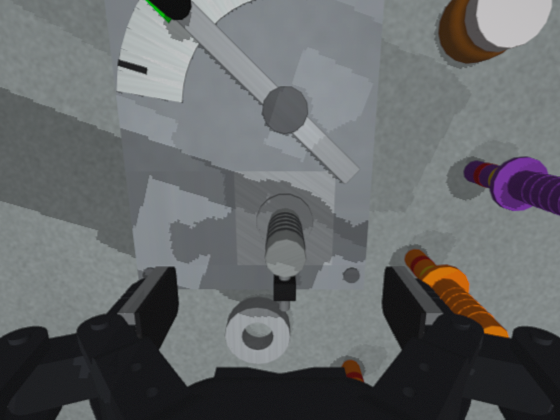

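Request:
drive_tool:
  moves: [0,0,0,0.003,0.0005,-0.02,0,0,0,0,0,0,-0.02,0,0,0,0,0,0,-0.02,0,0,0,0,0,0,-0.01,0,0,0,0,0,0,0,0]

```text
t: 8.2
tool_pos: [0.5917, 0.0079, 0.063]
tool_rot: [-1.867, -2.524, 0.002]
contact_force: [-0.6, 1.0, 0.2]
opening: 0.0856
```

Run:
```python
from h import *
o=ctrl.get_obs(); print(o['t'],o['tool_pos'],o['tool_rot'],o['contact_force'],o['opening']); snap('wrist','w8.png')
```

```text
8.2 [0.59171145 0.00793535 0.06300525] [-1.86655000e+00 -2.52431743e+00  1.92158527e-03] [-0.57961125  0.99974603  0.23166736] 0.08555747313164726
```

View pics/w8.png

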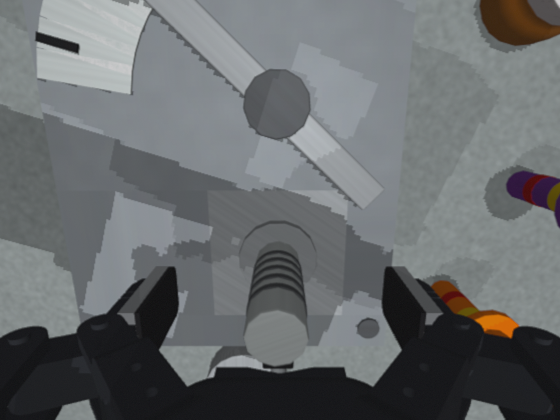

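Run:
```python
from h import *
o=ctrl.get_obs()
R=cv2.Rodrigues(o['tool_rot'])[0]
q=px2z('wrist',(276,336),.145,o); print(q, R.T@(q-o['tool_pos']),R)
print(proj('wrist',o['tool_pos']+[0,0,.082],o))
```

```text
[0.59116482 0.0067939  0.145     ] [-0.00055095 -0.0016691  -0.08082609] [[-2.92995328e-01  9.56113725e-01 -5.31816638e-04]
 [ 9.56113848e-01  2.92995401e-01  6.40899960e-05]
 [ 2.17097154e-04 -4.89699183e-04 -9.99999857e-01]]
[280.92895889 336.71893172]
```

Request:
drive_tool:
  moves: [0,0,0,-0.0012,-0.0004,0,0.5,0,0,0,0,0,0,1,0,0,0,0,0,0,1,0,0,0,0,0,0,1,0,0,0,0,0,0,1]
  newtons: 40

```text
t: 8.88
tool_pos: [0.5915, 0.0073, 0.0649]
tool_rot: [1.868, 2.526, -0.0]
contact_force: [-1.1, -0.3, 2.3]
opening: 0.0211
```

Run:
```python
from h import *
for i in range(3):
  o=ctrl.get_obs(); print(o['t'],o['tool_pos'],o['tool_rot'],o['contact_force'],o['wrist_torque'],o['opening']); snap('wrist','w9.png')
```

```text
8.875 [0.5915107  0.00732761 0.06492199] [ 1.86761605e+00  2.52593270e+00 -1.77231013e-04] [-1.05778665 -0.2813399   2.30314292] [0.00991917 0.19839138 0.01065152] 0.02113016122594406
8.925 [0.59151723 0.00735471 0.06492487] [ 1.86766535e+00  2.52593928e+00 -1.50125624e-04] [-1.69439493 -0.21109951  2.89713766] [-0.05415921  0.2286425   0.00141823] 0.021407305446501098
8.975 [0.59151001 0.00731998 0.06491891] [ 1.86768560e+00  2.52591939e+00 -2.27251928e-04] [-1.17652548 -1.09623379  2.84539975] [-0.06901571  0.27785482  0.01561567] 0.020819799134594617
```

View pics/w9.png

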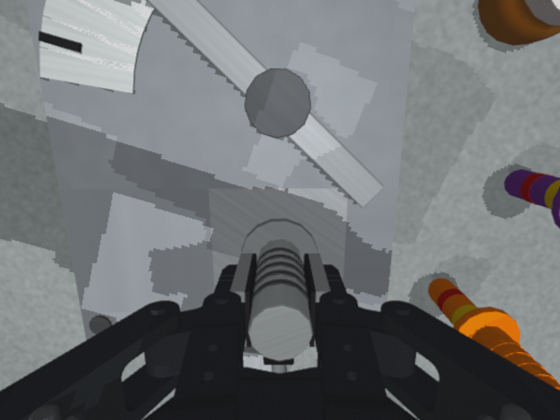

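Request:
drive_tool:
  moves: [0,0,0,0,0,0.001,1,0,0,0,0,0,0.001,1,0,0,0,0,0,0.0015,1,0,0,0,0,0,0.0015,1,0,0,0,0,0,0,1]

```text
t: 9.65
tool_pos: [0.5915, 0.0074, 0.0696]
tool_rot: [1.868, 2.526, 0.0]
contact_force: [0.3, -0.5, -2.6]
opening: 0.021
```

Run:
```python
from h import *
for i in range(3):
  o=ctrl.get_obs(); print(o['t'],o['tool_pos'],o['contact_force'],o['wrist_torque'],o['opening']); snap('wrist','w10.png')
snap('scene','s10.png')
crop('s10.png',230,150,390,270,5,'s10c.png')
```

```text
9.65 [0.59154545 0.00741825 0.06961194] [ 0.34117328 -0.45307809 -2.60888047] [0.03666286 0.04625844 0.01125861] 0.021014853601753154
9.7 [0.59151883 0.0074315  0.06958941] [-0.9677477   0.96359226 -2.16811443] [ 0.06798668 -0.01406176 -0.02061262] 0.020846229988751123
9.75 [0.59146196 0.00743534 0.06951545] [-0.3529226   0.83606506 -1.94457546] [0.01435288 0.01661486 0.06281609] 0.020907255118378276
```

View pics/s10c.png

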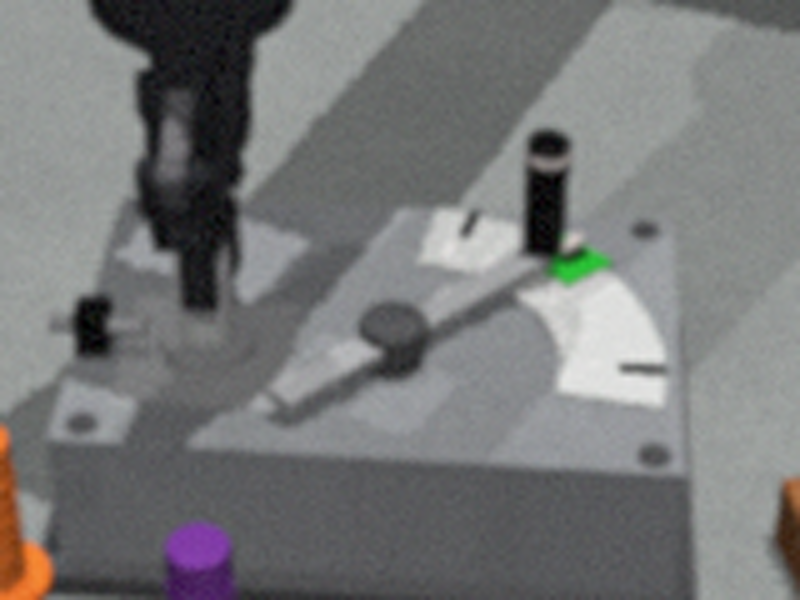

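Request:
drive_tool:
  moves: [0,0,0,0,0,0.003,1,0,0,0,0,0,0.0035,1,0,0,0,0,0,0.0035,1,0,0,0,0,0,0.002,1,0,0,0,0,0,0,1]

```text
t: 10.48
tool_pos: [0.5917, 0.0074, 0.0819]
tool_rot: [1.867, 2.526, 0.0]
contact_force: [0.1, -0.0, -1.7]
opening: 0.0204
```

Run:
```python
from h import *
F=[]
for i in range(4):
  o=ctrl.get_obs(); F.append(np.r_[o['contact_force'],o['wrist_torque']]); snap('wrist','w11.png')
print(o['t'],o['tool_pos'],o['tool_rot'],np.mean(F,0),o['opening'])
```

```text
10.625 [0.59130992 0.0074351  0.0813448 ] [-1.86762315e+00 -2.52586642e+00  2.58303424e-04] [ 0.02265164  0.07493456 -2.0159524   0.00998979  0.01292097  0.00785505] 0.02099447049207322
```

Request:
drive_tool:
  moves: [0,0,0,0,0,0.003,1,0,0,0,0,0,0.003,1,0,0,0,0,0,0.0025,1,0,0,0,0,0,0,1,0,0,0,0,0,0,1]

```text
t: 11.3
tool_pos: [0.5914, 0.0074, 0.09]
tool_rot: [-1.868, -2.526, 0.0]
contact_force: [-0.2, 0.0, -2.5]
opening: 0.0204
```

Run:
```python
from h import *
F=[]
for i in range(6):
  o=ctrl.get_obs(); F.append(np.r_[o['contact_force'],o['wrist_torque']]); snap(('wrist','scene')[i%2],'%s12.png'%'ws'[i%2])
print(o['t'],o['tool_pos'],o['tool_rot'],np.mean(F,0),o['opening'],abs(o['dq']).max())
crop('s12.png',240,160,320,240,8,'s12c.png');crop('w12.png',200,180,360,300,5,'w12c.png')
K,R,t=cam('scene')
for nm,z in[('mouth',.075),('collar under@25',.100)]: print(nm,(proj('scene',[.5908,.0062,z])-[240,160])*8)
```

```text
11.55 [0.59134566 0.00744261 0.08984727] [-1.86767575e+00 -2.52585444e+00  1.84108354e-04] [ 0.05256024 -0.37243249 -2.33765806  0.01142537 -0.0299185   0.005811  ] 0.020905250719276406 0.0021320266969159568
mouth [251.04603501 474.46952247]
collar under@25 [246.31193405 395.66518547]
```

View pics/s12c.png

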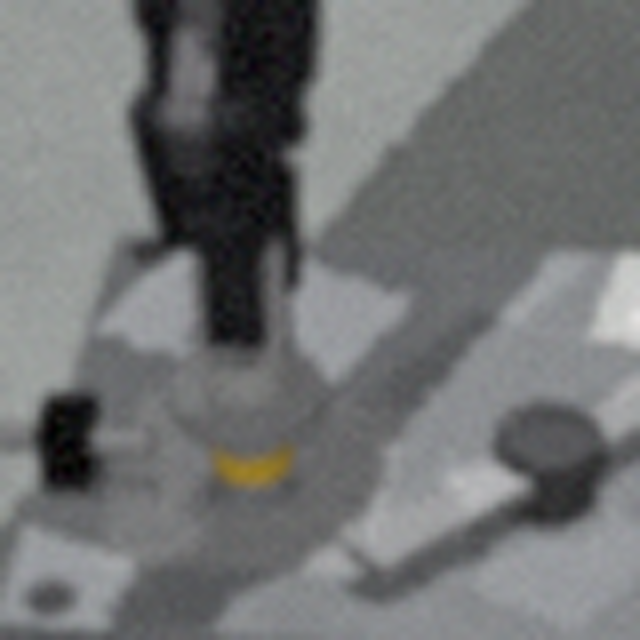

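View pics/w12c.png

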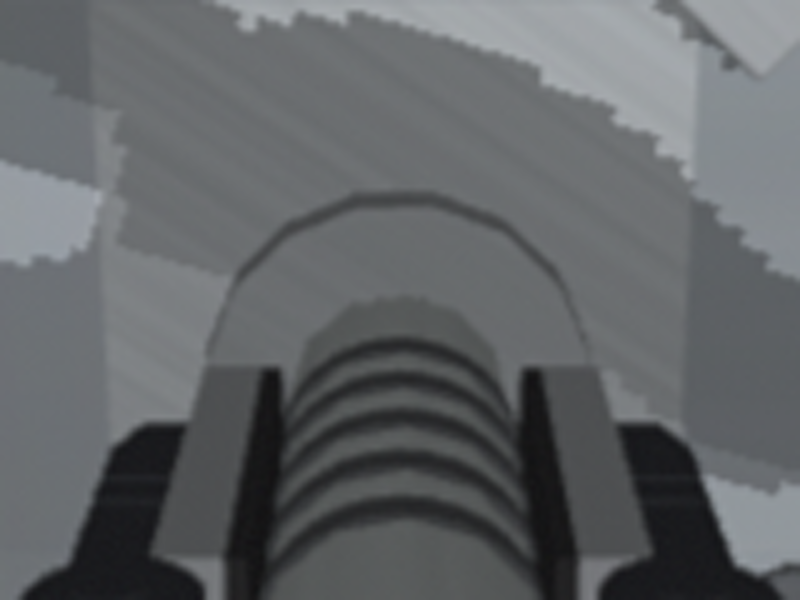

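Run:
```python
from h import *
P=lambda r,z:(proj('scene',[.5908+.91*r,.0062+.41*r,z])-[240,160])*8
print('shank front at mouth',P(.01,.075),'bore edge',P(.0108,.075))
for h in(19,22,25,28): print(h,'yellow bot',P(.01,.075+(h-18)/1e3)[1],'yellow top',P(.01,.075+(h-10)/1e3)[1],'collar bottom front',P(.02,.075+h/1e3)[1],'collar top front',P(.02,.081+h/1e3)[1])
crop('s12.png',255,195,295,235,15,'s12d.png')
```

```text
shank front at mouth [250.31432294 498.87204812] bore edge [250.25518938 500.84414661]
19 yellow bot 495.7626121350836 yellow top 470.7239926518114 collar bottom front 463.6516155330253 collar top front 444.32347102685753
22 yellow bot 486.4072142743837 yellow top 461.25908649567464 collar bottom front 454.00907707134525 collar top front 434.59450821718065
25 yellow bot 477.0109745985135 yellow top 451.7526185339291 collar bottom front 444.32347102685753 collar top front 424.8218968651288
28 yellow bot 467.5736250745881 yellow top 442.204314408129 collar bottom front 434.59450821718065 collar top front 415.0053425695378
```

View pics/s12d.png

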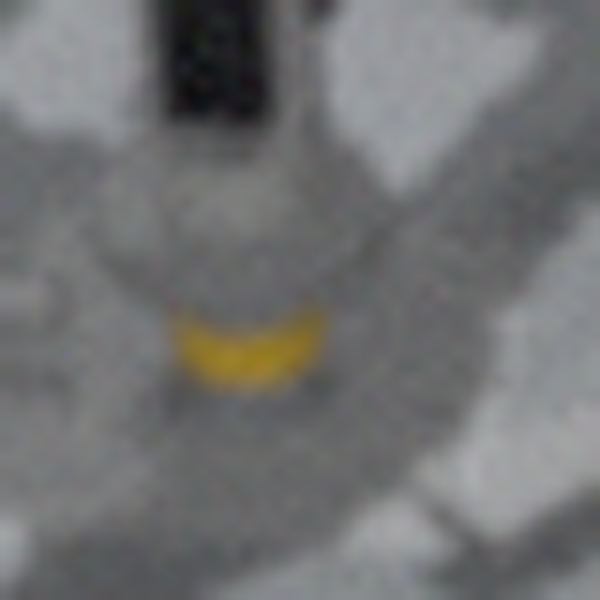

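Request:
drive_tool:
  moves: [0,0,0,0,0,0.0007,1,0,0,0,0,0,0.0008,1,0,0,0,0,0,0,1,0,0,0,0,0,0,1,0,0,0,0,0,0,1]

```text
t: 12.22
tool_pos: [0.5914, 0.0074, 0.0915]
tool_rot: [-1.868, -2.526, 0.0]
contact_force: [0.5, 0.6, -1.7]
opening: 0.0211
```

Run:
```python
from h import *
F=[]
for i in range(10):
  o=ctrl.get_obs(); F.append(np.r_[o['contact_force'],o['wrist_torque']]); snap(('wrist','scene')[i%2],'%s13.png'%'ws'[i%2])
print(o['t'],o['tool_pos'],o['tool_rot'],np.mean(F,0).round(3),o['opening'],abs(o['dq']).max())
crop('s13.png',255,195,295,235,15,'s13d.png');crop('s13.png',200,150,400,290,4,'s13e.png')
```

```text
12.675 [0.59146406 0.00743535 0.09150584] [1.86776364e+00 2.52604590e+00 8.27779600e-06] [ 0.125  0.224 -2.199 -0.004  0.003 -0.004] 0.02101438342858376 0.0009432774732880033
```

View pics/s13d.png

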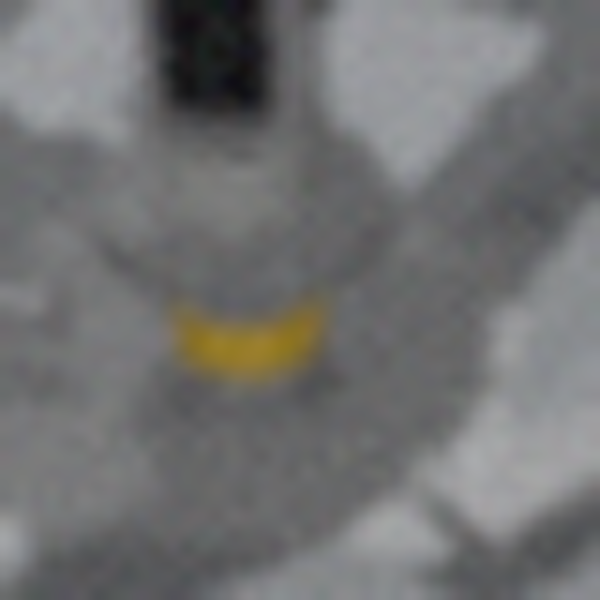

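View pics/s13e.png

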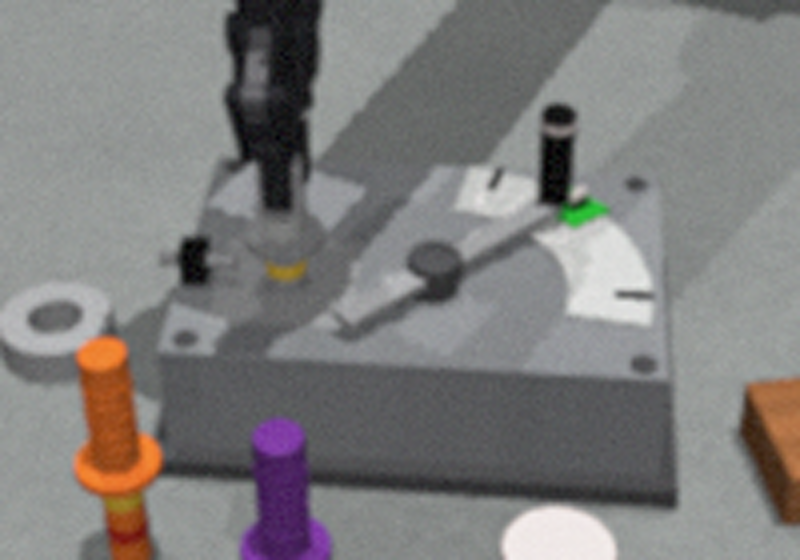

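View pics/w13.png

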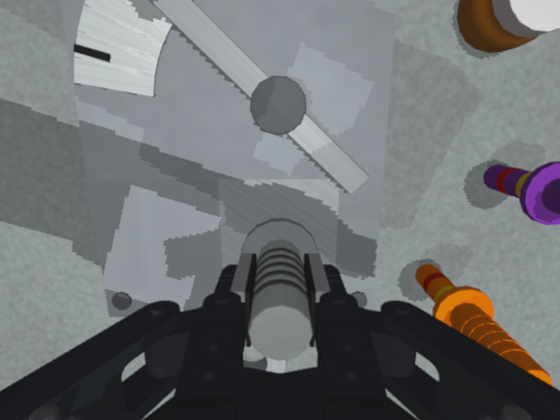

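```bash
python3 -c "
from station import ctrl
print(ctrl.finish_job())"
```

```text
the job is handed in; nothing more can be done
None
```

I threw the lever into the green notch, then drew the plug straight up about 24–26 mm. I handed the job in at about 12.7 s, still holding the plug there.

**Last checks**
- **Lever:** after release its angle measured about 0.79 rad (the notch is at 0.80). The tongue is clear of the collar, and in the last scene picture the lever still stands at the green patch.
- **Plug height:** the whole yellow band shows above the bush with a thin strip of plain shank below it, and no red shows. The allowed rise is 18–32 mm.
- **Plug force:** the averaged sideways force was about 0.25 N with almost no moment, and about 2.2 N downward, which is the plug's weight. The tool was vertical and still.
- **Other things:** I moved none of the bystanders or look-alikes, and those visible in the last pictures had not shifted.

**What went wrong or disagreed**
- **First grasp of the lever:** it failed because the real fingertips sit about 37 mm behind the reported TCP. The shut fingers rested on top of the lever post at about 5 N. I lifted, went about 37 mm deeper and used that offset from then on.
- **Rise measurements:** the arm's own reading gave about 26.5 mm of rise since gripping. The scene picture suggests about 24 mm, based on about 22.5 mm before the last 1.5 mm lift. Both are well inside the allowed range.

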